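# Stroke the paint-box lids shut

## Robot

A 7-joint arm with a two-finger parallel gripper is mounted at the origin on the work surface. World frame = base frame: x ahead of the robot, y to its left, z up, the work surface at z = 0. Lengths are in m, angles in rad, forces in N, time in s.
With the tool pointing down it reaches from about 0.425 to 0.875 m from the base axis. Payload 8.4 kg.
Tool frame: the origin (TCP) lies between the finger pads; the fingertips stand 17 mm ahead of it and the grasp point (between the pads) lies 2 mm behind it (env.tips_ahead is the distance from the TCP to the fingertips, in m); z points along the fingers, y is the line along which they close (so a half turn about z gives the same grasp; the last joint's range is limited). The gripper opens to 87 mm and grips with 3 to 60 N. Pads are 19 mm wide; open, the fingers measure 117 mm over their backs; the gripper's body (75 mm by 190 mm) begins 51 mm behind the grasp point.
Start: joints at [1.007, 0.333, 0.04, 1.465, -0.013, 1.343, -0.059], TCP at [0.291, -0.581, 0.24] pointing down, gripper open.
Joint ranges: [-2.58, 2.58], [-0.38, 2.09], [-1.3, 1.39], [0.25, 2.4], [-1.5, 4.64], [0.08, 2.09], [-2.65, 2.65]. Speed limits (rad/s): [2.22, 2.22, 2.79, 2.79, 3.14, 3.14, 3.14].

## Interface

Orientations are given as a unit quaternion [x, y, z, w].
In Python, from rig import read_state, grab_frame, ticket, env gives the robot as it stands.
- The arm moves only by the shell command python3 -m jog 'ROWS' [FORCE]. ROWS is JSON, a list of rows, each a list of 3 entries, a list of its own where there are three numbers: the shift along the tool's x, y, z in units of 50 mm (1.0 is 50 mm), then the turn, a rotation vector about the tool's x, y, z in units of 8 degrees (1.0 is 8 degrees), then the finger opening in mm, from 0 to 87. A call has 1 to 5 rows; each row shifts and turns the commanded pose from where the row before left it, along the tool's axes as they then stand; what a row does not reach is not made up. A row lasts 1/8 s, in which the tool goes at most 62.5 mm and 10.7 degrees, less where a joint would pass 70% of its speed; a pose out of reach is approached as far as the arm can. A call is refused whole if a number of a shift passes 1 or a number of a turn 1, either way. A call with a gripper value outside its range is refused whole. The fingers move at their own pace and stop on an object; FORCE is the grip in N (left out, the last holds). Time passes only in rows, so rows that do not move let the fingers close. It gives the time, the measured TCP pose, the force, the opening and the grip force at its end, in the units of the state.
- read_state(): the state, without advancing time (a new reading comes with each control period).
- grab_frame(name): name is "scene" or "top" or "wrist"; returns a dict with "img" (420x560x3 uint8, red, green, blue), "intrinsics" (3x3 intrinsics, pixels), "distortion" ([k1, k2, p1, p2, k3] as OpenCV has them; the pictures are not rectified), "T" (4x4, takes a point from camera to world coordinates); the wrist camera has in their place "tool_from_camera" (4x4, takes a point from camera to tool coordinates, whose origin is the TCP and whose axes are the flange's). Camera axes: x right, y down, z forward; pixel columns grow to the right and rows downward; lengths in m; the calibration is good to about 2 mm. A picture is of the moment at which its call begins: read the wrist's pose just before it. There is no depth.
- ticket.job_done(): hands the job in; it is judged then, once.
The state is a dict: "time": time; "qpos": joint angles; "dq": joint speeds; "tau": joint torques, N m; "tcp_pos": TCP position; "tcp_rot": TCP orientation; "contact_force": force on the tool from outside, world axes, zero at the start; "torque": the same for the moment, N m; "gripper_width": finger opening in m; "grip_force": force on a finger pad.
Only numpy, scipy, OpenCV 4.12 (cv2) and the standard library are available. Lean on these libraries where they do the work, as an engineer would, in place of code of your own. Each camera call takes 0.05 s, during which the arm holds its last target. There are 200 camera calls.

## Task

The lids of the small paint-pan box stand ajar. Run a fingertip lightly along the row, starting at the end with the hanging loop, so that the four lids are pressed fully shut one after another in that order. Only touch the box: do not lift it or shove it about the table, do not bear down hard on it, and leave the brush, the jar and the tape roll alone.

Things in the scene. Friction and masses are not known exactly. Their poses are not given: they have to be found in the camera images.
- paint_box: White plastic paint-pan box, loose on the table: 200 mm long (its x), 70 wide (its y), 40 high with lids shut, about 0.9 kg. Origin: centre of its underside, z up. Four cells in a row along x, 46 mm apart, each with a flat grey lid. A small round hanging loop sticks out 25 mm from its -x end, 22 mm up; lid 1 is at that end, lid 4 at the +x end.
- lid_1 (a joint): Opening angle of lid 1, rad: 0 shut (a stop), more is more open, up to 1.7. Plate 40 mm along the row, 68 wide, 4 thick, hinged across the row on its side nearest the loop; the free edge points away from the loop and stands up when ajar. Hinge line at box x = -92 mm, z = 38 mm; shut, its top is at z = 40 mm.
- lid_1_edge (a point): Middle of the free edge of lid 1, on its top face; moves with the lid (42 mm from the hinge line, 2 mm above it when shut).
- lid_2 (a joint): Opening angle of lid 2, rad: 0 shut (a stop), more is more open, up to 1.7. Like lid 1, hinge line at box x = -46 mm. All hinges are slightly stiff: a lid stays where it is left, shuts under well below 1 N at its free edge and does not spring back.
- lid_2_edge (a point): Middle of the free edge of lid 2, on its top face; moves with the lid (42 mm from the hinge line, 2 mm above it when shut).
- lid_3 (a joint): Opening angle of lid 3, rad: 0 shut (a stop), more is more open, up to 1.7. Like lid 1, hinge line at box x = 0. Shut lids are level with one another and with the hinge lines between them.
- lid_3_edge (a point): Middle of the free edge of lid 3, on its top face; moves with the lid (42 mm from the hinge line, 2 mm above it when shut).
- lid_4 (a joint): Opening angle of lid 4, rad: 0 shut (a stop), more is more open, up to 1.7. Like lid 1, hinge line at box x = +46 mm. A fingertip drawn along the row away from the loop, about 1 mm above the shut tops, rides onto each lid in turn and presses it shut.
- lid_4_edge (a point): Middle of the free edge of lid 4, on its top face; moves with the lid (42 mm from the hinge line, 2 mm above it when shut).
- brush: Bystander: paint brush 190 mm long lying beside the box, to be left alone. Origin: its underside, below the middle of it; its x runs along it to the bristles.
- jar: Bystander: closed jar, 52 mm across and 65 mm high, standing near the box, to be left alone. Origin: centre of its underside.
- tape_roll: Bystander: roll of tape lying flat, 90 mm across, 24 mm high, to be left alone. Origin: centre of its underside.

How it is judged:
On the way, in this order (a step that is already met when the one before it is completed fails the run):
1. lid 1 is pressed shut (first) (value of joint lid_1 below 0.08 rad), for 0.1 s.
2. lid 2 is pressed shut after lid 1 (value of joint lid_2 below 0.08 rad), for 0.1 s.
3. lid 3 is pressed shut after lid 2 (value of joint lid_3 below 0.08 rad), for 0.1 s.
4. lid 4 is pressed shut after lid 3 (value of joint lid_4 below 0.08 rad), for 0.1 s.
At the end, for the whole second after the job is handed in: All four lids are shut (within 0.08 rad, about 3 mm at the free edge), and the box rests flat on the table within 40 mm of where it stood (value of joint each of lid_1, lid_2, lid_3, lid_4 below 0.08 rad and angle between paint_box's own z axis and vertical below 0.05 rad and distance of paint_box from where it was at the start of the episode below 0.04 m and linear speed of paint_box below 0.02 m/s); the robot touches nothing.
It fails at once if the box is lifted (8 mm) or tipped up (0.12 rad) (height (world z) of paint_box above 0.008 m or angle between paint_box's own z axis and vertical above 0.12 rad).
It fails at once if the box is shoved more than 40 mm from its place (distance of paint_box from where it was at the start of the episode above 0.04 m).
It fails at once if the fingers bear on the box with more than 30 N (contact force between the fingers and paint_box above 30 N).
It fails at once if the brush, jar or tape roll is moved more than 25 mm (distance of any of brush, jar, tape_roll from where it was at the start of the episode above 0.025 m).
It also fails if it takes over 42 s, if anything falls off the work surface, if the arm or the gripper's body presses on something with over 40 N, if the wrist force passes 120 N, or if a joint passes its speed limit or range.

## Working session

There is one attempt and no reset: what is moved stays moved. The work goes in short steps, Python scripts to look and compute and a shell command to move; the robot and the scene stay as the last step left them, time stands still between calls to the robot, and variables do not carry over. Pictures are saved under pics/ and viewed, at most 10 in all, crops included, and the job is handed in when it is done.

```bash
mkdir -p pics
python3 - <<'E'
from rig import read_state, grab_frame, env
import cv2
s=read_state(); print(s['time'],s['tcp_pos'],s['tcp_rot'],s['gripper_width'],env.tips_ahead)
for n in('top','scene'):
    f=grab_frame(n); cv2.imwrite(f'pics/{n}0.png',f['img'][...,::-1]); print(f['intrinsics'],f['distortion'],f['T'])
E
```

```text
0.0 [ 0.2911156  -0.58065623  0.23866281] [ 9.73122822e-01  2.30285259e-01 -2.30719557e-04 -7.86656150e-04] 0.08681591669129345 0.017
[[429.49537692   0.         279.19700367]
 [  0.         429.49537692 212.61597914]
 [  0.           0.           1.        ]] [-0.02790918  0.          0.          0.          0.        ] [[-0.01888041 -0.9806672   0.19477007  0.43196036]
 [-0.99962539  0.02237572  0.01576117  0.00356131]
 [-0.01981459 -0.19439953 -0.98072229  0.83832215]
 [ 0.          0.          0.          1.        ]]
[[487.13132644   0.         273.70814363]
 [  0.         487.13132644 214.24463478]
 [  0.           0.           1.        ]] [-0.03886368  0.          0.          0.          0.        ] [[ 0.63120233  0.45897392 -0.6252412   1.16932718]
 [ 0.77540343 -0.39238195  0.49475845 -0.43681352]
 [-0.01825214 -0.79710686 -0.60356236  0.61840393]
 [ 0.          0.          0.          1.        ]]
```

View pics/top0.png

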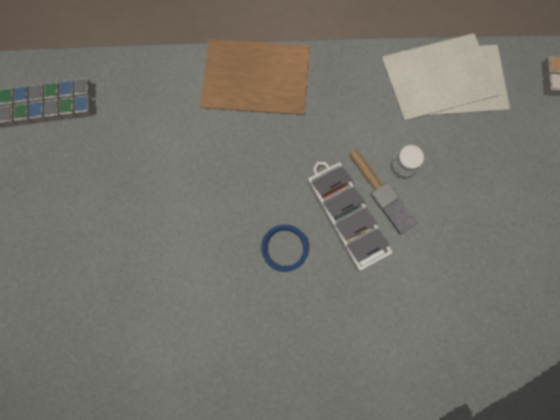

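View pics/scene0.png

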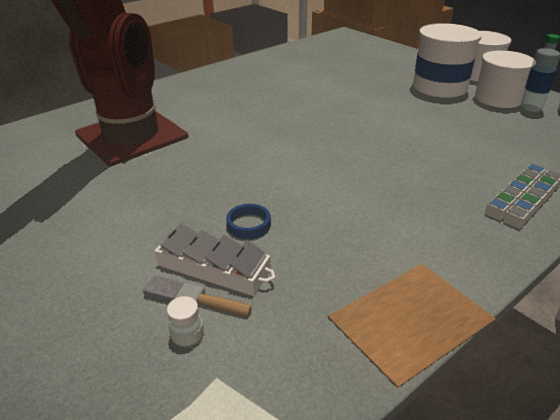

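The top view shows the box running from the loop at (321,168) to its far end at about (375,260). The brush is to its right, the jar is at (410,158) and the tape roll is at (285,248). Next I'll zoom in and measure.

```bash
cat > h.py <<'E'
import numpy as np, cv2
def cast(f,px,z):
    u=cv2.undistortPoints(np.array(px,float).reshape(-1,1,2),f['intrinsics'],np.array(f['distortion'],float)).reshape(-1,2)
    d=np.c_[u,np.ones(len(u))]@f['T'][:3,:3].T; o=f['T'][:3,3]
    return o+d*((z-o[2])/d[:,2])[:,None]
E
python3 - <<'E'
from h import *; from rig import grab_frame
f=grab_frame('top'); im=f['img']
hsv=cv2.cvtColor(im,cv2.COLOR_RGB2HSV)
m=((hsv[...,2]>140)&(hsv[...,1]<60)).astype(np.uint8)
m[:,:295]=0;m[:,396:]=0;m[:150]=0;m[280:]=0
ys,xs=np.nonzero(m); 
m2=cv2.morphologyEx(m,cv2.MORPH_CLOSE,np.ones((25,25)))
c=max(cv2.findContours(m,0,2)[0],key=cv2.contourArea)
print(cv2.minAreaRect(np.c_[xs,ys].astype(np.float32)))
P=np.array([[309,178],[340,164],[391,250],[361,268],[321,163]])
w=cast(f,P,.038);print(w.round(4)); print([np.linalg.norm(w[i]-w[(i+1)%4]).round(4) for i in range(4)])
a=cv2.resize(im[145:285,290:440],None,fx=5.3,fy=4.28*1,interpolation=cv2.INTER_CUBIC)
a=cv2.resize(im[150:275,290:430],None,fx=4.5,fy=4.5,interpolation=cv2.INTER_CUBIC)
cv2.imwrite('pics/crop1.png',a[...,::-1])
E
```

```text
((354.8946533203125, 207.09048461914062), (116.73663330078125, 54.74583053588867), 60.64224624633789)
[[ 0.6576 -0.0423  0.038 ]
 [ 0.6843 -0.1033  0.038 ]
 [ 0.5152 -0.1904  0.038 ]
 [ 0.4831 -0.1328  0.038 ]
 [ 0.6873 -0.0666  0.038 ]]
[np.float64(0.0666), np.float64(0.1902), np.float64(0.0659), np.float64(0.1966)]
```

View pics/crop1.png

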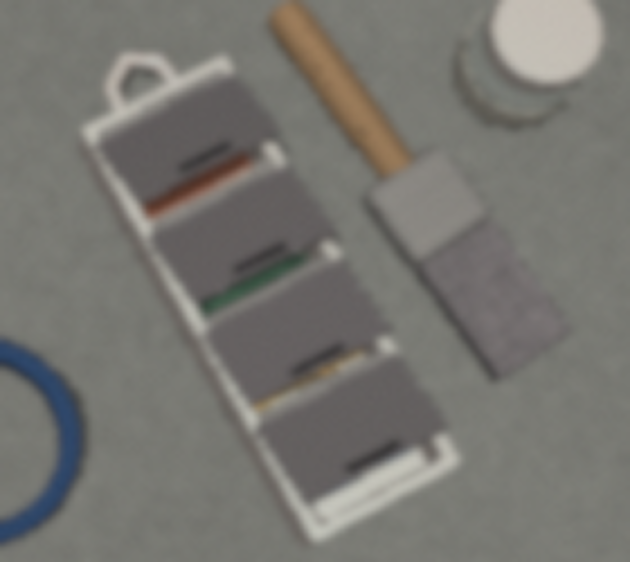

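The crop shows the rim corners at full-frame pixels (309,179), (341,163), (392,252) and (360,270). All four lids are ajar, with free edges towards the lower right. I'll work out the box pose, cross-check it in the scene view, and express the goals in tool axes.

Run:
```python
from h import *; from rig import grab_frame, read_state
from scipy.spatial.transform import Rotation as R
f=grab_frame('top')
w=cast(f,[[308.9,178.9],[340.7,163.3],[392.2,252.2],[360,270]],.038)
A=(w[0]+w[1])/2;B=(w[2]+w[3])/2; d=B-A; L=np.hypot(*d[:2]); ex=d/L; c=(A+B)/2
print('L',L,'W',np.linalg.norm(w[0]-w[1]),np.linalg.norm(w[2]-w[3]),'yaw',np.degrees(np.arctan2(ex[1],ex[0])),c)
s=grab_frame('scene'); ey=np.array([-ex[1],ex[0],0]); 
pts=np.array([c+sx*.1*ex+sy*.035*ey+[0,0,0] for sx,sy in((-1,-1),(-1,1),(1,1),(1,-1))])
T=np.linalg.inv(s['T']); pp=cv2.projectPoints(pts,cv2.Rodrigues(T[:3,:3])[0],T[:3,3],s['intrinsics'],np.array(s['distortion'],float))[0].reshape(-1,2)
im=s['img'].copy(); a=cv2.resize(im[200:350,130:290],None,fx=4,fy=4,interpolation=cv2.INTER_CUBIC)
for p in pp: cv2.circle(a,tuple(np.int32((p-[130,200])*4)),3,(255,0,0),-1)
cv2.imwrite('pics/crop2.png',a[...,::-1])
st=read_state(); Rt=R.from_quat(st['tcp_rot']); print(Rt.as_matrix().round(3))
for X,z in((-.125,.13),(-.125,.0585),(.1,.0585)):
    g=c+X*ex; g[2]=z; print(X,g.round(4),'tool mm',(Rt.inv().apply(g-st['tcp_pos'])*1000).round(1), 'r',np.hypot(*g[:2]))
```

```text
L 0.19640589749739276 W 0.06941667078830582 0.06921976968739771 yaw -153.3367757901444 [ 0.58302467 -0.11748971  0.038     ]
[[ 0.894  0.448 -0.   ]
 [ 0.448 -0.894  0.001]
 [-0.    -0.001 -1.   ]]
-0.125 [ 0.6947 -0.0614  0.13  ] tool mm [ 593.5 -283.4  109.3] r 0.6974397870838616
-0.125 [ 0.6947 -0.0614  0.0585] tool mm [ 593.5 -283.4  180.8] r 0.6974397870838616
0.1 [ 0.4937 -0.1624  0.0585] tool mm [ 368.5 -283.3  180.8] r 0.5196740104890623
```

View pics/crop2.png

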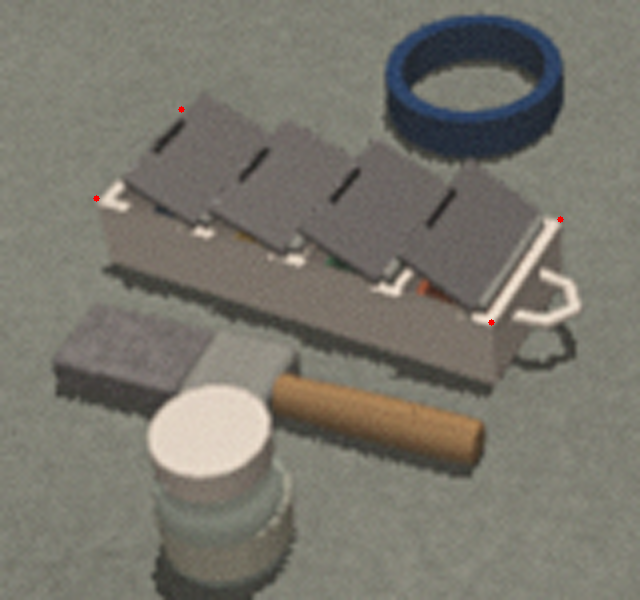

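The projected corners (red) fall within about 2 mm of the rim in the scene view, so the pose holds. The lids stand at roughly 35–40°. I'll close the fingers and fly to a point beyond the loop end.

```bash
python3 -m jog '[[[0.8,-0.38,0],[0,0,0],0],[[0.8,-0.38,0],[0,0,0],0],[[0.8,-0.38,0],[0,0,0],0],[[0.8,-0.38,0],[0,0,0],0],[[0.8,-0.38,0],[0,0,0],0]]' 10
python3 -m jog '[[[0.8,-0.38,0],[0,0,0],0],[[0.8,-0.38,0],[0,0,0],0],[[0.8,-0.38,0],[0,0,0],0],[[0.8,-0.38,0],[0,0,0],0],[[0.8,-0.38,0],[0,0,0],0]]'
python3 -m jog '[[[0.8,-0.38,0],[0,0,0],0],[[0.8,-0.38,0],[0,0,0],0],[[0.8,-0.38,0.4],[0,0,0],0],[[0.6,-0.3,0.8],[0,0,0],0],[[0,0,0],[0,0,0],0]]'
cat > where.py <<'E'
from rig import read_state; from scipy.spatial.transform import Rotation as R; import numpy as np
s=read_state(); c=np.array([.5830,-.1175,0]); ex=np.array([-.8936,-.4488,0]); ey=np.array([.4488,-.8936,0])
d=s['tcp_pos']-c; M=R.from_quat(s['tcp_rot']).as_matrix()
print('t',s['time'],'box x,y mm',(1000*d@ex).round(1),(1000*d@ey).round(1),'tip z',round(1000*(s['tcp_pos'][2])-17,2),'F',np.round(s['contact_force'],2),'w',s['gripper_width'],'yaw',np.degrees(np.arctan2(M[1,0],M[0,0])).round(2),'z',M[:,2].round(3))
E
python3 where.py
```

```text
time: 0.88
tcp_pos: [0.4283, -0.4052, 0.2396]
tcp_rot: [0.973, 0.23, 0.0, 0.0]
contact_force: [-0.5, -0.2, -0.5]
gripper_width: 0.045
grip_force: 0.0
time: 1.5
tcp_pos: [0.5644, -0.2308, 0.2396]
tcp_rot: [0.973, 0.23, 0.0, 0.0]
contact_force: [0.6, -0.6, -0.5]
gripper_width: 0.0018
grip_force: 0.0
time: 2.12
tcp_pos: [0.6647, -0.0963, 0.1754]
tcp_rot: [0.973, 0.233, -0.003, -0.002]
contact_force: [-0.7, -0.3, 0.4]
gripper_width: 0.0006
grip_force: 0.0
t 2.125 box x,y mm -82.5 17.7 tip z 158.37 F [-0.73 -0.3   0.43] w 0.0006412333008450313 yaw 26.91 z [-0.006  0.003 -1.   ]
```

```bash
python3 -m jog '[[[0,0,0],[0,0,0],0],[[0,0,0],[0,0,0],0]]' >/dev/null; python3 where.py
```

```text
t 2.375 box x,y mm -81.0 23.3 tip z 164.07 F [ 0.55 -0.32  0.12] w 0.00040806528578383723 yaw 26.52 z [ 0.002 -0.001 -1.   ]
```

```bash
python3 -m jog '[[[0.44,-0.24,0],[0,0,0],0],[[0.44,-0.23,0.3],[0,0,0],0],[[0,0,0.7],[0,0,0],0],[[0,0,0.6],[0,0,0],0],[[0,0,0],[0,0,0],0]]' >/dev/null; python3 -m jog '[[[0,0,0.3],[0,0,0],0],[[0,0,0],[0,0,0],0]]'>/dev/null; python3 where.py
python3 - <<'E'
from rig import grab_frame; import cv2
a=grab_frame('scene')['img'][170:350,110:310]; cv2.imwrite('pics/crop3.png',cv2.resize(a,None,fx=3.3,fy=3.3,interpolation=cv2.INTER_CUBIC)[...,::-1])
E
```

```text
t 3.25 box x,y mm -125.5 -2.1 tip z 67.05 F [-0.45 -0.98  0.22] w 0.0005327342199999601 yaw 26.64 z [-0.001  0.    -1.   ]
```

View pics/crop3.png

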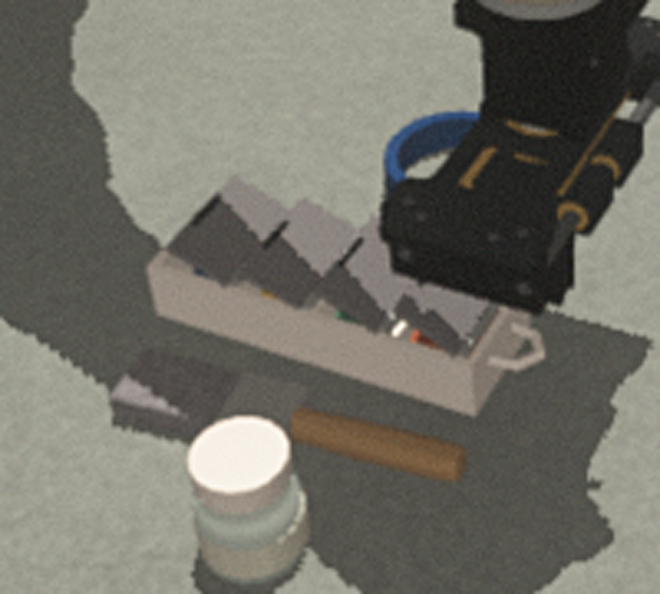

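The fingers are beyond the loop end, clear of the box, brush and jar. Now I'll descend to 42 mm and sweep across lid 1.

```bash
python3 -m jog '[[[0,0.04,0.25],[0,0,0],0],[[0,0,0.25],[0,0,0],0],[[0,0,0],[0,0,0],0]]' >/dev/null; python3 where.py
python3 -m jog '[[[-0.2,0,0],[0,0,0],0],[[-0.2,0,0],[0,0,0],0],[[-0.1,0,0],[0,0,0],0],[[-0.1,0,0],[0,0,0],0],[[-0.1,0,0],[0,0,0],0]]' | grep cont; python3 where.py
python3 -m jog '[[[-0.1,0,0],[0,0,0],0],[[-0.1,0,0],[0,0,0],0],[[-0.1,0,0],[0,0,0],0],[[-0.1,0,0],[0,0,0],0],[[0,0,0],[0,0,0],0]]' >/dev/null; python3 where.py
```

```text
t 3.675 box x,y mm -124.5 -0.2 tip z 40.78 F [ 0.14 -1.33  0.93] w 0.000795934042122355 yaw 26.62 z [-0.003  0.    -1.   ]
contact_force: [0.2, 0.6, 0.9]
t 4.3 box x,y mm -90.5 0.2 tip z 42.88 F [0.16 0.63 0.89] w 0.00038872492370413425 yaw 26.63 z [ 0.001  0.    -1.   ]
t 4.925 box x,y mm -70.0 0.3 tip z 42.52 F [-0.39 -0.61 -0.44] w 0.0004670458309030533 yaw 26.61 z [-0. -0. -1.]
```

```bash
python3 -m jog '[[[-0.1,0,0.02],[0,0,0],0],[[-0.1,0,0],[0,0,0],0],[[-0.1,0,0],[0,0,0],0],[[0,0,0],[0,0,0],0],[[0,0,0],[0,0,0],0]]' >/dev/null; python3 where.py
python3 - <<'E'
from rig import grab_frame; import cv2
a=grab_frame('scene')['img'][170:350,110:310]; b=grab_frame('top')['img'][145:285,280:430]
a=cv2.resize(a,(400,360));b=cv2.resize(b,(386,360)); cv2.imwrite('pics/crop4.png',cv2.hconcat([a,b])[...,::-1])
E
```

```text
t 5.55 box x,y mm -55.6 0.2 tip z 41.64 F [ 0.02  1.06 -0.21] w 0.0006299210421963947 yaw 26.63 z [ 0.  0. -1.]
```

View pics/crop4.png

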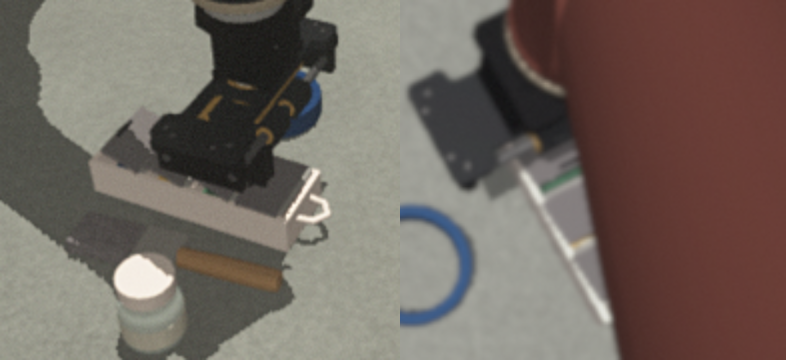

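Lid 1 now lies flat (scene half, around (285,185)) and the box hasn't moved. I'll carry on over lids 2 to 4, pausing after each one.

```bash
python3 -m jog '[[[-0.1,0,0.01],[0,0,0],0],[[-0.1,0,0],[0,0,0],0],[[-0.1,0,0],[0,0,0],0],[[-0.1,0,0],[0,0,0],0],[[-0.1,0,0],[0,0,0],0]]' >/dev/null; python3 where.py
python3 -m jog '[[[-0.1,0,0],[0,0,0],0],[[-0.1,0,0],[0,0,0],0],[[-0.1,0,0],[0,0,0],0],[[-0.1,0,0],[0,0,0],0],[[0,0,0],[0,0,0],0]]' >/dev/null; python3 where.py
python3 -m jog '[[[0,0,0],[0,0,0],0],[[-0.1,0,0],[0,0,0],0],[[-0.1,0,0],[0,0,0],0],[[-0.1,0,0],[0,0,0],0],[[-0.1,0,0],[0,0,0],0]]' >/dev/null; python3 where.py
```

```text
t 6.275 box x,y mm -29.9 0.2 tip z 40.99 F [1.51 0.37 0.04] w 0.0009106251346317636 yaw 26.62 z [-0. -0. -1.]
t 6.9 box x,y mm -10.0 0.3 tip z 41.06 F [0.89 0.06 0.05] w 0.0005628162983815179 yaw 26.6 z [-0. -0. -1.]
t 7.525 box x,y mm 10.1 0.2 tip z 41.01 F [-0.11  1.09  0.25] w 0.00024440561289981597 yaw 26.62 z [-0. -0. -1.]
```

```bash
python3 -m jog '[[[-0.1,0,0],[0,0,0],0],[[-0.1,0,0],[0,0,0],0],[[-0.1,0,0],[0,0,0],0],[[-0.1,0,0],[0,0,0],0],[[-0.1,0,0],[0,0,0],0]]' >/dev/null; python3 where.py
python3 -m jog '[[[0,0,0],[0,0,0],0],[[0,0,0],[0,0,0],0],[[-0.1,0,0],[0,0,0],0],[[-0.1,0,0],[0,0,0],0],[[-0.1,0,0],[0,0,0],0]]' >/dev/null; python3 where.py
python3 -m jog '[[[-0.1,0,0],[0,0,0],0],[[-0.1,0,0],[0,0,0],0],[[-0.1,0,0],[0,0,0],0],[[-0.1,0,0],[0,0,0],0],[[-0.1,0,0],[0,0,0],0]]' >/dev/null; python3 where.py
python3 -m jog '[[[-0.1,0,0],[0,0,0],0],[[-0.1,0,0],[0,0,0],0],[[-0.1,0,0],[0,0,0],0],[[0,0,0],[0,0,0],0],[[0,0,0],[0,0,0],0]]' >/dev/null; python3 where.py
```

```text
t 8.15 box x,y mm 34.8 0.1 tip z 41.04 F [ 1.1  -0.21 -0.01] w 0.0004978189987791962 yaw 26.63 z [-0.  0. -1.]
t 8.775 box x,y mm 50.0 0.1 tip z 41.06 F [0.34 0.4  0.45] w 0.0005181044910085045 yaw 26.63 z [-0. -0. -1.]
t 9.4 box x,y mm 74.9 0.0 tip z 41.03 F [ 0.91 -0.78  0.69] w 0.0004776803511786456 yaw 26.63 z [-0.  0. -1.]
t 10.025 box x,y mm 89.4 0.1 tip z 41.11 F [ 0.48 -0.13  0.35] w 0.0006077127655315493 yaw 26.63 z [ 0.  0. -1.]
```

Now I'll rise clear and retreat towards the robot's right (tool +y) so the cameras can see the box.

```bash
python3 -m jog '[[[0,0,-0.3],[0,0,0],0],[[0,0,-0.7],[0,0,0],0],[[0,0,-0.8],[0,0,0],0],[[0,0,-0.8],[0,0,0],0],[[0,0,-0.5],[0,0,0],0]]' >/dev/null
python3 -m jog '[[[0,0.7,0],[0,0,0],0],[[0,0.8,0],[0,0,0],0],[[0,0.8,0],[0,0,0],0],[[0,0.8,0],[0,0,0],0],[[0,0.8,0],[0,0,0],0]]' >/dev/null
python3 -m jog '[[[0,0.4,0],[0,0,0],0],[[0,0,0],[0,0,0],0],[[0,0,0],[0,0,0],0]]' >/dev/null; python3 where.py
python3 - <<'E'
from rig import grab_frame; import cv2
a=grab_frame('scene')['img'][170:350,110:310]; b=grab_frame('top')['img'][145:285,280:430]
a=cv2.resize(a,(400,360));b=cv2.resize(b,(386,360)); cv2.imwrite('pics/crop5.png',cv2.hconcat([a,b])[...,::-1])
E
```

```text
t 11.65 box x,y mm 89.0 214.1 tip z 196.62 F [ 0.1   0.48 -0.08] w 0.0004747932666170671 yaw 26.68 z [ 0.     0.001 -1.   ]
```

View pics/crop5.png

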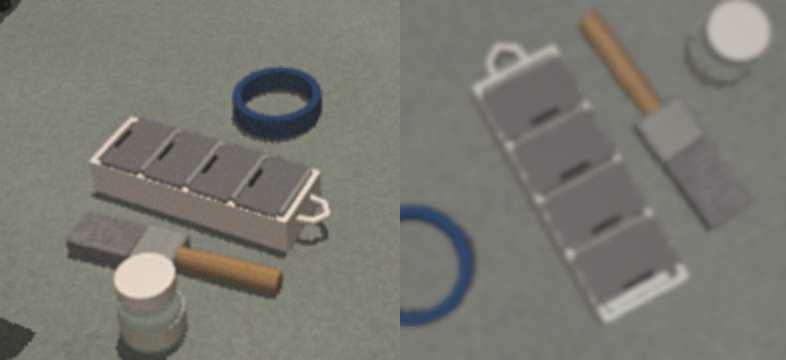

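Both views show all four lids flush with the rim, and the box, brush, jar and tape roll where they started. I'm handing in.

```bash
python3 -c "
from rig import ticket; print(ticket.job_done())"
```

```text
the job is handed in; nothing more can be done
None
```

I pressed the four lids shut in order from the loop end, and the final camera views showed them all flush with the box, brush, jar and tape roll unmoved; I handed the job in after about 12 s, and no verdict came back.

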